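# Sweep offcuts off the guillotine trimmer and try its arm

## Robot

A 6-joint arm with a two-finger parallel gripper is mounted at the origin on the work surface. World frame = base frame: x ahead of the robot, y to its left, z up, the work surface at z = 0. Lengths are in m, angles in rad, forces in N, time in s.
With the tool pointing down it reaches from about 0.3 to 0.875 m from the base axis. Payload 6.4 kg.
Tool frame: the origin (TCP) lies between the finger pads, 19 mm behind the fingertips; this is the grasp point; x points along the fingers, y is the direction in which the jaws open and shut, and the axes are right-handed (so a half turn about x gives the same grasp; the last joint's range is limited). The gripper opens to 85 mm and grips with 20 to 120 N. Pads are 22 mm wide; open, the fingers measure 114 mm over their backs; the gripper's body (76 mm by 85 mm) begins 54 mm behind the grasp point. The pads swing forward as they close: fully open they stand 13 mm farther back than shut.
Start: joints at [1.061, 0.181, 1.607, -0, 1.354, -0.206], TCP at [0.172, 0.549, 0.25] pointing down, gripper open.
Joint ranges: [-2.99, 2.99], [-0.89, 2.07], [0.3, 2.58], [-1.14, 4.28], [0, 2.63], [-3.12, 3.12]. Speed limits (rad/s): [2.57, 2.57, 3.01, 3.14, 3.14, 3.14].

## Interface

Orientations are given as a rotation vector (axis times angle).
In Python, from plant import * gives the robot as it stands.
- The arm moves only by the tool servo_tool, never from a script. Its argument "increments" is text: rows parted by semicolons, each of 7 numbers parted by spaces: the shift along the world's x, y, z in cm, then the turn, a rotation vector about the world's x, y, z in degrees, then the closure, from -1 (fully open) to 1 (shut). A call has 1 to 20 rows; each row is the pose to reach, as a shift and turn from the pose measured when the call began; what a row does not reach only later rows make up. A row lasts 1/8 s, in which the tool goes at most 62.5 mm and 10.7 degrees, less where a joint would pass 70% of its speed; a pose out of reach is approached as far as the arm can. A call with a gripper value outside its range is refused whole. The fingers move at their own pace and stop on an object; "squeeze" is the grip in N (left out, the last holds). Time passes only in rows, so rows that repeat a pose let the fingers close. It gives the time, the measured TCP pose, the force and the opening at its end, in the units of the state.
- get_state(): the state, without advancing time (a new reading comes with each control period).
- capture(name): name is "scene" or "top" or "wrist"; returns the picture (400x640x3 uint8, blue, green, red); there is no depth.
- get_calibration(name): a dict with "intrinsics" (3x3 intrinsics, pixels), "extrinsics" (4x4, takes a point from camera to world coordinates). Camera axes: x right, y down, z forward; pixel columns grow to the right and rows downward; lengths in m; the calibration is good to about 2 mm. A picture is of the moment at which its call begins: read the wrist's pose just before it. get_calibration takes no time and is no camera call; for the wrist camera it gives the pose at the moment of the call.
- job_done(): hands the job in, once; it reports no verdict.
The state is a dict: "time_s": time; "q": joint angles; "joint_vel": joint speeds; "joint_torque": joint torques, N m; "tcp_pos": TCP position; "orientation": TCP orientation; "contact_force": force on the tool from outside, world axes, zero at the start; "ft_torque": the same for the moment, N m; "grip_width": opening from 0.0 (shut) to 1.0 (fully open).
Only numpy, scipy, OpenCV 4.12 (cv2) and the standard library are available. Lean on these libraries where they do the work, as an engineer would, in place of code of your own. Each camera call takes 0.05 s, during which the arm holds its last target. There are 200 camera calls.

## Task

Clear the trimmer for the next sheet of leg-tag plastic. Draw the wooden scraper block out of its slanted rack by its end, lay it down flat and let go, then take it again by the rib on its back and, with the block and not the fingers, wipe all four plastic offcuts off the trimmer's bed into the tray beside it. Lay the scraper flat on the bench, then press the trimmer's arm right down to its stop and let it spring back up; leave the other things on the bench where they are.

Things in the scene. Friction and masses are not known exactly. Their poses are not given: they have to be found in the camera images.
- trimmer: Guillotine trimmer, fixed: grey bed 260 (x) by 280 mm (y), its surface 40 mm above the bench. Origin: on the bench under the bed's centre; x away from the robot. Fence 14 wide, 10 mm high on the far (+x) edge, x 116 to 130. Clamp bar 6 mm high on the -y side, y -128 to -112; outside it the blade arm, y -142 to -166, hinge block to -192. Near (-x) edge open; the tray is at the +y edge, y = 140.
- blade_arm (a joint): Angle of the trimmer's blade arm, rad: 0 = raised 30 degrees (at rest, held by its spring), 0.52 = level, at its stop. The hinge axis is parallel to the trimmer's y, through trimmer x = 125, y = -154, z = 60 mm; the arm reaches from there towards the robot (-x).
- blade_handle (a point): Middle of the upper face of the black handle (100 long, 24 wide, 28 mm high) at the near end of the blade arm, 305 mm from the hinge; moves with the arm, from about 224 mm above the bench (raised) to 74 mm (at the stop). Pressing it down takes about 3 N at first, 7 N at the stop; the spring lifts it again.
- tray: Open aluminium offcut tray, fixed, 250 (x) by 120 (y) by 34 mm high, walls 3 mm, floor 3 mm, its long wall against the trimmer's +y edge so that its rim is 6 mm below the bed surface. Origin: centre of its underside; axes parallel to the trimmer's.
- rack: Slanted dark wooden rack, fixed, about 135 mm high, base 165 by 75 mm, one covered pocket. Origin: on the bench, 52 mm behind the base's near end; x level along the pocket, away from the robot. The pocket runs down along +x at 0.61 rad (35 degrees), its mouth towards the robot and up; the scraper's upper end juts 55 mm out of it. Draw it out backwards along the slope by 115 mm to clear it.
- scraper: Wooden scraper block, 0.2 kg: body 160 (x) by 40 (y) by 28 mm (z) with a flat black sole, and a grip rib on its back. Origin: centre of its sole; z out of its back. At the start it stands in the rack with its x pointing down the slope (origin 66 mm above the rack's origin), and its -x end juts out of the mouth; the rib is covered.
- scraper_end (a point): Point to grip on the jutting -x end of the scraper, at 55 mm from the block's middle and 25 mm above the sole; the body is 40 mm wide here (along the scraper's y).
- scraper_rib (a point): Centre of the scraper's grip rib: 50 long (x), 22 wide (y), 32 mm high (z), standing in the middle of the back from 28 to 60 mm above the sole; this point is 44 mm above the sole.
- offcut_a: Loose white plastic offcut on the bed, a strip 70 by 22 by 5 mm, 12 g. Origin: centre of its underside, x along its length.
- offcut_b: Loose white plastic offcut on the bed, a strip 62 by 28 by 5 mm. Origin: centre of its underside, x along its length.
- offcut_c: Loose white plastic offcut on the bed, an L: strip 66 by 18 by 5 mm with a 20 by 14 mm tab on its +y side at the -x end. Origin: centre of the strip's underside, x along its length.
- offcut_d: Loose white plastic offcut on the bed near the tray's side, a strip 85 by 20 by 5 mm. Origin: centre of its underside, x along its length.
- pliers_a: Bystander: pliers with blue handles lying flat, 165 long, 53 wide, 14 mm high, x towards the jaws; on the left, beyond the rack. Origin near the middle, underneath.
- pliers_b: Bystander: pliers with black handles lying flat, same size; on the right of the trimmer.
- canister_a: Bystander: black film canister with grey lid, 34 diameter, 52 mm high, standing between tray and rack. Origin: underside.
- canister_b: Bystander: another such canister, standing to the right of the trimmer arm's handle.
- tube_cup: Bystander: white plastic cup, 60 diameter, 105 mm high, standing on the left, in front of the rack. Origin: underside.
- pill_jar: Bystander: white jar, 54 diameter, 55 mm high, standing behind the trimmer. Origin: underside.

How it is judged:
On the way, in this order (a step that is already met when the one before it is completed fails the run):
1. the scraper is out of its rack, lying flat on its sole, let go and at rest (angle between scraper's own z axis and vertical below 0.12 rad and linear speed of scraper below 0.02 m/s and contact force between scraper and the fingers below 0.1 N and height (world z) of scraper below 0.055 m), for 0.1 s.
2. the scraper is held by the rib on its back (TCP within 35 mm of the rib's centre), upright on or just over the trimmer's bed (contact force between the fingers and scraper above 1 N and distance between the grasp point and scraper_rib below 0.035 m and angle between scraper's own z axis and vertical below 0.2 rad and z of scraper in the frame of trimmer below 0.046 m and x of scraper in the frame of trimmer between -0.14 and 0.14 m and y of scraper in the frame of trimmer between -0.14 and 0.14 m), for 0.1 s.
3. all four offcuts lie in the tray (x of offcut_a in the frame of tray between -0.125 and 0.125 m and y of offcut_a in the frame of tray between -0.06 and 0.06 m and height (world z) of each of offcut_a, offcut_b, offcut_c, offcut_d below 0.034 m and x of offcut_b in the frame of tray between -0.125 and 0.125 m and y of offcut_b in the frame of tray between -0.06 and 0.06 m and x of offcut_c in the frame of tray between -0.125 and 0.125 m and y of offcut_c in the frame of tray between -0.06 and 0.06 m and x of offcut_d in the frame of tray between -0.125 and 0.125 m and y of offcut_d in the frame of tray between -0.06 and 0.06 m), for 0.2 s.
4. with the scraper put down flat on the bench, the blade arm is pressed down to its stop (within 0.03 rad) (value of joint blade_arm above 0.49 rad and height (world z) of scraper below 0.008 m and angle between scraper's own z axis and vertical below 0.12 rad and linear speed of scraper below 0.02 m/s and contact force between scraper and the fingers below 0.1 N), for 0.05 s.
At the end, for the whole second after the job is handed in: All four offcuts lie inside the tray, below its rim (34 mm); the scraper lies flat on its sole on the bench (sole within 8 mm of the bench, tilt under 0.12 rad), released and at rest; the blade arm is back up (within 0.04 rad of its rest) (all of step 3 and value of joint blade_arm below 0.04 rad and height (world z) of scraper below 0.008 m and angle between scraper's own z axis and vertical below 0.12 rad and linear speed of scraper below 0.02 m/s and contact force between scraper and the fingers below 0.1 N); the robot touches nothing.
It fails at once if the fingers push an offcut (more than 0.5 N) (contact force between the fingers and offcut_a above 0.5 N or contact force between the fingers and offcut_b above 0.5 N or contact force between the fingers and offcut_c above 0.5 N or contact force between the fingers and offcut_d above 0.5 N).
It fails at once if a bystander is shifted by more than 20 mm or tipped over (distance of any of pliers_a, pliers_b, canister_a, canister_b, tube_cup, pill_jar from where it was at the start of the episode above 0.02 m or angle between any of pliers_a, pliers_b, canister_a, canister_b, tube_cup, pill_jar's own z axis and vertical above 0.5 rad).
It also fails if it takes over 72 s, if anything falls off the work surface, if the arm or the gripper's body presses on something with over 40 N, if the wrist force passes 120 N, or if a joint passes its speed limit or range.

## Working session

There is one attempt and no reset: what is moved stays moved. The work goes in short steps, Python scripts to look and compute and a tool call to move; the robot and the scene stay as the last step left them, time stands still between calls to the robot, and variables do not carry over. Pictures are saved under pics/ and viewed, about 8 in all and at most 12, crops included, and the job is handed in when it is done.

Besides the shell and the picture viewer there is one more tool, called after ">>>" by a JSON object that holds its "api" and its "payload", one argument or row to a line. servo_tool: Moves the arm, as the interface text tells. Its arguments: {"type":"object","properties":{"increments":{"type":"string"},"squeeze":{"type":"number"}},"required":["increments"]}

```bash
ls; mkdir -p pics; python3 - <<'E'
from plant import *
import cv2
s=get_state();print(s)
for n in("scene","top"):
    cv2.imwrite(f"pics/{n}0.png",capture(n))
    c=get_calibration(n);print(n,c["intrinsics"],c["extrinsics"])
E
```

```text
pics
{'time_s': 0.0, 'q': array([ 1.06071830e+00,  1.81537672e-01,  1.60803592e+00,  2.89329446e-05,
        1.35380654e+00, -2.06297198e-01]), 'joint_vel': array([ 0.00013005, -0.00074791,  0.00036842, -0.00023155,  0.00046008,
        0.00058013]), 'joint_torque': array([-5.28880028e-04, -4.44874048e+01, -3.51331902e+01, -3.34569722e-04,
        9.22830164e-03,  1.87899940e-05]), 'tcp_pos': array([0.17170692, 0.54820433, 0.24907254]), 'orientation': array([ 0.23713805,  1.55826793, -0.23976055]), 'contact_force': array([0.05264809, 0.19084262, 0.35469122]), 'ft_torque': array([ 0.0095831 , -0.00444629, -0.05207261]), 'grip_width': 0.9993731210294089}
scene [[513.55609992   0.         316.85830706]
 [  0.         513.55609992 203.78067644]
 [  0.           0.           1.        ]] [[ 0.58570289  0.48221038 -0.6514793   1.60235944]
 [ 0.81021328 -0.37064051  0.45407054 -0.66921975]
 [-0.0225071  -0.79378761 -0.60777847  1.09813059]
 [ 0.          0.          0.          1.        ]]
top [[478.20937461   0.         324.65808792]
 [  0.         478.20937461 196.76015099]
 [  0.           0.           1.        ]] [[-3.00473097e-04 -9.95507901e-01  9.46780241e-02  4.46047186e-01]
 [-9.99972370e-01 -4.04119805e-04 -7.42272835e-03  3.78469666e-02]
 [ 7.42764598e-03 -9.46776384e-02 -9.95480273e-01  1.83750112e+00]
 [ 0.00000000e+00  0.00000000e+00  0.00000000e+00  1.00000000e+00]]
```

View pics/scene0.png

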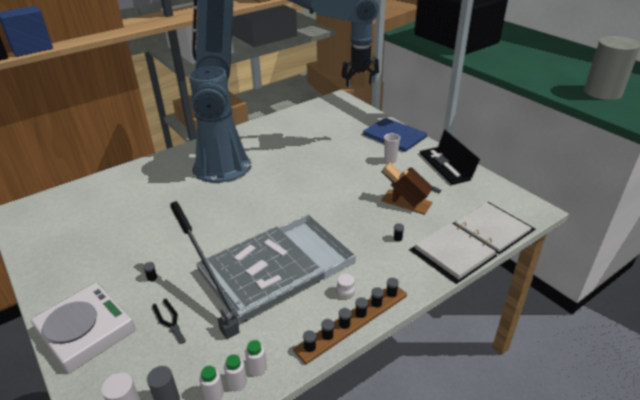

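View pics/top0.png

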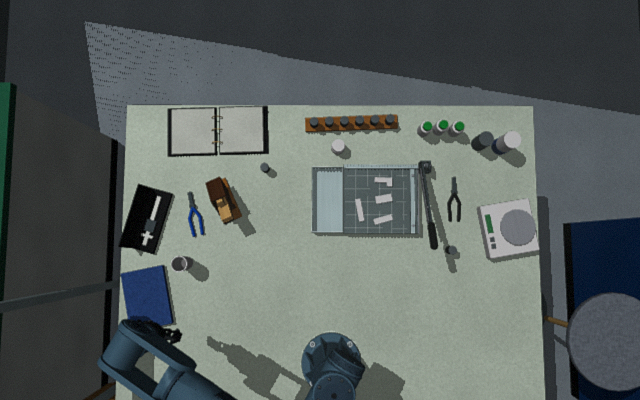

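The scene view shows the rack at about (408,188), with the scraper end at (395,175). The top view shows the trimmer bed at (343–415, 168–236), the tray to its left, the rack at (224,200), and four white offcuts. Next I'll measure.

```bash
cat > h.py <<'E'
from plant import *
import cv2, numpy as np
from scipy.spatial.transform import Rotation as R
def ray(c,u,v):
    K,T=np.array(c["intrinsics"]),np.array(c["extrinsics"])
    return T[:3,3], T[:3,:3]@np.linalg.solve(K,[u,v,1.])
def onz(c,u,v,z):
    o,d=ray(c,u,v); return o+d*(z-o[2])/d[2]
def tri(c1,p1,c2,p2):
    o1,d1=ray(c1,*p1);o2,d2=ray(c2,*p2)
    t=np.linalg.lstsq(np.c_[d1,-d2],o2-o1,rcond=None)[0]
    a,b=o1+d1*t[0],o2+d2*t[1];return (a+b)/2,np.linalg.norm(a-b)
def proj(c,p):
    T=np.linalg.inv(c["extrinsics"]);q=np.array(c["intrinsics"])@(T[:3,:3]@p+T[:3,3]);return q[:2]/q[2]
E
python3 - <<'E'
from h import *
t=cv2.imread("pics/top0.png");s=cv2.imread("pics/scene0.png")
c=get_calibration("top")
a=cv2.resize(t[150:250,170:300],None,fx=3,fy=3,interpolation=2)
b=cv2.resize(s[150:225,360:460],None,fx=4,fy=4,interpolation=2)
d=cv2.resize(t[155:260,300:475],None,fx=4,fy=4,interpolation=2)
o=np.zeros((300+420*0+10,800,3),np.uint8);o[:300,:390]=a;o[:300,400:800]=b
cv2.imwrite("pics/z1.png",o);cv2.imwrite("pics/z2.png",d)
m=cv2.inRange(t[160:240,340:420],(200,200,200),(255,255,255))
for k in cv2.findContours(m,0,2)[0]:
    if cv2.contourArea(k)>15:
        (u,v),wh,an=cv2.minAreaRect(k);bp=cv2.boxPoints(((u+340,v+160),wh,an))
        print([onz(c,*p,.045)[:2].round(3).tolist() for p in bp],onz(c,u+340,v+160,.045).round(3))
E
```

```text
(no output)
```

View pics/z1.png

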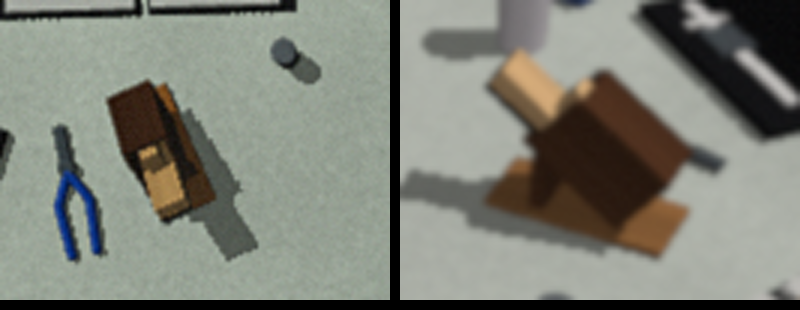

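View pics/z2.png

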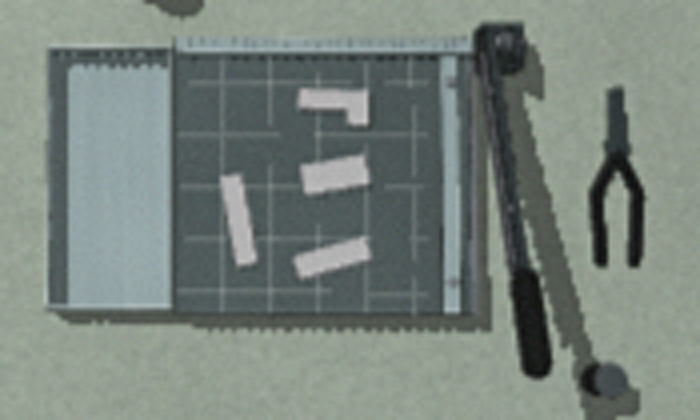

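The crops show the scraper end at z1 (163,180), the rack yaw at roughly 24°, and the offcuts at z2 (335,100), (335,175), (238,220) and (332,258). The bed spans z2 x 174–487 and y 38–313. Now I'll convert these to coordinates.

```bash
python3 - <<'E'
from h import *
t=cv2.imread("pics/top0.png");c=get_calibration("top")
f=lambda x,y:(300+(x+.5)/4-.5,155+(y+.5)/4-.5)
for n,p,z in [("bed FL(fence top)",(176,40),.05),("bed NL",(174,313),.04),("bed NR",(470,313),.04),("bed FR fence",(473,40),.05),("clamp near",(453,313),.046),("clamp far",(450,57),.046),("tray FL",(48,48),.034),("tray NL",(48,308),.034),("hinge",(500,45),.07),("handle",(531,320),.224),("handle end",(538,376),.24),("can_b lid",(608,380),.052)]:
    print(n,onz(c,*f(*p),z).round(3))
g=lambda x,y:(170+(x+.5)/3-.5,150+(y+.5)/3-.5)
for n,p,z in [("base r far",(165,85),.01),("base r near",(215,198),.01),("can_a",(284,50),.052),("end low R",(188,203),.13),("end low L",(160,215),.13),("pliers",(75,190),.01)]:
    print(n,onz(c,*g(*p),z).round(3))
roi=t[160:240,343:408].astype(int)
m=((roi.min(2)>140)&(roi.max(2)-roi.min(2)<45)).astype(np.uint8)*255
for k in cv2.findContours(m,0,2)[0]:
    if cv2.contourArea(k)>25:
        (u,v),wh,an=cv2.minAreaRect(k);bp=cv2.boxPoints(((u+343,v+160),wh,an))
        print([onz(c,*p,.045)[:2].round(3).tolist() for p in bp],onz(c,u+343,v+160,.045)[:2].round(3))
print(R.from_rotvec(get_state()["orientation"]).as_matrix().round(3))
E
```

```text
bed FL(fence top) [ 0.738 -0.047  0.05 ]
bed NL [ 0.481 -0.045  0.04 ]
bed NR [ 0.481 -0.323  0.04 ]
bed FR fence [ 0.738 -0.328  0.05 ]
clamp near [ 0.481 -0.306  0.046]
clamp far [ 0.723 -0.307  0.046]
tray FL [0.733 0.074 0.034]
tray NL [0.486 0.073 0.034]
hinge [ 0.73  -0.349  0.07 ]
handle [ 0.471 -0.337  0.224]
handle end [ 0.425 -0.338  0.24 ]
can_b lid [ 0.419 -0.448  0.052]
base r far [0.692 0.409 0.01 ]
base r near [0.547 0.343 0.01 ]
can_a [0.731 0.252 0.052]
end low R [0.535 0.354 0.13 ]
end low L [0.52  0.387 0.13 ]
pliers [0.557 0.521 0.01 ]
[[0.462, -0.104], [0.462, -0.283], [0.458, -0.283], [0.458, -0.104]] [ 0.46  -0.194]
[[0.534, -0.157], [0.553, -0.224], [0.533, -0.23], [0.514, -0.163]] [ 0.534 -0.193]
[[0.608, -0.088], [0.611, -0.106], [0.53, -0.122], [0.526, -0.104]] [ 0.569 -0.105]
[[0.619, -0.165], [0.629, -0.223], [0.604, -0.228], [0.593, -0.169]] [ 0.611 -0.196]
[[0.692, -0.166], [0.692, -0.227], [0.661, -0.226], [0.661, -0.166]] [ 0.676 -0.196]
[[0.757, -0.045], [0.757, -0.288], [0.73, -0.288], [0.73, -0.045]] [ 0.743 -0.167]
[[-0.001  0.299  0.954]
 [-0.001  0.954 -0.299]
 [-1.    -0.002 -0.   ]]
```

```bash
cat >> h.py <<'E'
def go(p,M):
    s=get_state();A=R.from_rotvec(s["orientation"])
    print("shift cm",(100*(np.array(p)-s["tcp_pos"])).round(2),"turn deg",np.degrees((R.from_matrix(M)*A.inv()).as_rotvec()).round(1))
def tool(pitch,yaw): # pitch: lean of tool back towards robot; yaw of scraper x
    h=np.array([np.cos(yaw),np.sin(yaw),0]);x=-np.sin(pitch)*h-np.cos(pitch)*np.array([0,0,1]);y=np.array([-h[1],h[0],0])
    return np.c_[x,y,np.cross(x,y)]
E
python3 -c "
from h import *
go([.612,.412,.21],tool(.61,.427))"
```

```text
shift cm [ 44.02 -13.63  -3.92] turn deg [-2.1 35.6 40.5]
```

>>> {"api": "servo_tool", "payload": {
  "increments": "6 -2 2 0 6 7 -1; 12 -4 3 0 12 13 -1; 18 -6 3 -0.5 18 20 -1; 24 -8 3 -1 24 27 -1; 30 -10 2 -1.5 29 33 -1; 36 -12 0 -2 33 38 -1; 41 -13 -2 -2.1 35.6 40.5 -1; 44 -13.6 -3.9 -2.1 35.6 40.5 -1; 44 -13.6 -3.9 -2.1 35.6 40.5 -1; 44 -13.6 -3.9 -2.1 35.6 40.5 -1"
}}

```text
time_s: 1.35
tcp_pos: [0.6113, 0.4125, 0.2098]
orientation: [-0.464, 2.142, 0.242]
contact_force: [-0.1, 0.2, -0.2]
grip_width: 1.003
```

```bash
python3 - <<'E'
from h import *
c=get_calibration("wrist");im=capture("wrist");cv2.imwrite("pics/w1.png",im)
np.savez("w1.npz",K=c["intrinsics"],T=c["extrinsics"])
G=np.array([.560,.388,.118]);print("pred grip px",proj(c,G));print(c["extrinsics"][:3,3]);go([.612,.412,.21],tool(.61,.427))
E
```

```text
pred grip px [319.00260881 209.17059461]
[0.61943529 0.41640013 0.35404063]
shift cm [ 0.09 -0.11 -0.16] turn deg [-0.1  0.1 -0. ]
```

View pics/w1.png

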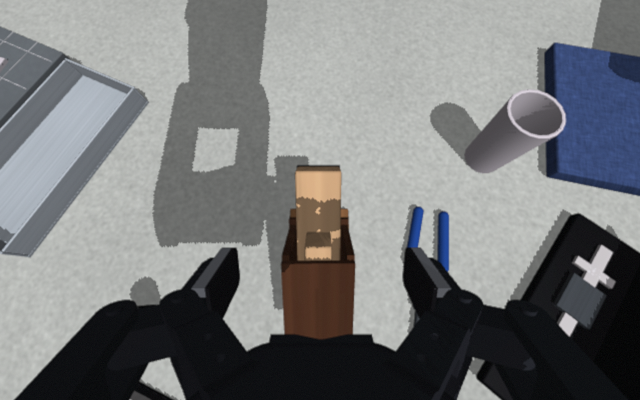

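The wrist view shows the scraper end from (297,167) to (340,167), centred at u≈318.5. The pocket lip is at about v=262.

```bash
python3 - <<'E'
from h import *
c=get_calibration("wrist");M=tool(.61,.427)
ax,ay,n=-M[:,2]*0+np.array([np.cos(.61)*np.cos(.427),np.cos(.61)*np.sin(.427),-np.sin(.61)]),M[:,1],-M[:,0]
G=np.array([.560,.388,.118])
for y in(-.02,.02): print(proj(c,G-.025*ax+y*ay+.003*n),proj(c,G+.02*ax+y*ay+.003*n))
go(G+0.0*n,M)
E
```

```text
[294.54087415 182.36715089] [295.8626145  231.62909202]
[342.1427572  182.43139499] [340.92659157 231.68176571]
shift cm [-5.11 -2.51 -9.36] turn deg [-0.1  0.1 -0. ]
```

```bash
python3 - <<'E'
from h import *
im=cv2.imread("pics/w1.png").astype(int);c=get_calibration("wrist")
for v in (160,163,165,167,170,175,185,195):
    r=im[v,270:370];w=np.where((r[:,2]-r[:,0])>40)[0]+270;print(v,w[[0,-1]] if len(w) else None,len(w))
for v in range(158,176,2):print(v,im[v,318])
b=cv2.imread("pics/top0.png").astype(int);w=(b[:,:,2]-b[:,:,0]>50)&(b[:,:,2]>150);ys,xs=np.where(w[180:230,200:250]);
ct=get_calibration("top")
k=np.c_[xs+200,ys+180].astype(np.float32);print(cv2.boxPoints(cv2.minAreaRect(k)),ys.max()+180)
for dv in range(-40,1,40):pass
M=tool(.61,.427);ax=np.array([np.cos(.61)*np.cos(.427),np.cos(.61)*np.sin(.427),-np.sin(.61)]);ay,n=M[:,1],-M[:,0]
G=np.array([.560,.388,.118])
for z in(.003,-.025):
  for y in(-.02,.02):print("top pred",proj(ct,G-.025*ax+y*ay+z*n),"wr",proj(c,G-.025*ax+y*ay+z*n))
E
```

```text
160 None 0
163 None 0
165 None 0
167 None 0
170 [298 338] 27
175 [295 340] 46
185 [296 340] 45
195 [296 340] 45
158 [178 182 179]
160 [190 193 191]
162 [196 199 197]
164 [167 170 168]
166 [43 51 60]
168 [57 75 93]
170 [ 70  91 112]
172 [131 170 210]
174 [141 183 223]
[[215.85385 200.13078]
 [225.75385 197.43077]
 [230.9     216.3    ]
 [221.      219.00002]] 219
top pred [230.04719728 212.60210868] wr [294.54087415 182.36715089]
top pred [219.70932741 217.25208069] wr [342.1427572  182.43139499]
top pred [233.0242049  217.03928576] wr [297.19327559 175.09610648]
top pred [222.81864847 221.63590986] wr [339.95350708 175.15495761]
```

```bash
python3 - <<'E'
from h import *
c=get_calibration("wrist");ct=get_calibration("top")
M=tool(.61,.427);ax=np.array([np.cos(.61)*np.cos(.427),np.cos(.61)*np.sin(.427),-np.sin(.61)]);ay,n=M[:,1],-M[:,0]
G=np.array([.5495,.3832,.118])
for z in(.003,-.025):
  for y in(-.02,.02):print("top pred",proj(ct,G-.025*ax+y*ay+z*n),"wr",proj(c,G-.025*ax+y*ay+z*n))
go(G+.05*n,M);go(G,M);print("out 13cm",(-13*ax).round(2))
E
```

```text
top pred [231.34371058 215.54916439] wr [294.91473242 169.7013099 ]
top pred [221.00141372 220.20494632] wr [341.81765824 169.76679053]
top pred [234.30618707 219.95201539] wr [297.49456807 163.79765166]
top pred [224.09631714 224.55431041] wr [339.68995166 163.85747474]
shift cm [-3.56 -1.8  -5.26] turn deg [-0.1  0.1 -0. ]
shift cm [-6.16 -2.99 -9.36] turn deg [-0.1  0.1 -0. ]
out 13cm [-9.7  -4.41  7.45]
```

>>> {"api": "servo_tool", "payload": {
  "increments": "-2 -1 -3 0 0 0 -1; -3.6 -1.8 -5.3 0 0 0 -1; -4.8 -2.4 -7.3 0 0 0 -1; -5.6 -2.7 -8.5 0 0 0 -1; -6.1 -2.95 -9.3 0 0 0 -1; -6.1 -2.95 -9.3 0 0 0 -1; -6.1 -2.95 -9.3 0 0 0 1; -6.1 -2.95 -9.3 0 0 0 1; -6.1 -2.95 -9.3 0 0 0 1; -6.1 -2.95 -9.3 0 0 0 1; -6.1 -2.95 -9.3 0 0 0 1; -6.1 -2.95 -9.3 0 0 0 1",
  "squeeze": 90
}}

```text
time_s: 2.9
tcp_pos: [0.5508, 0.3837, 0.1192]
orientation: [-0.464, 2.138, 0.243]
contact_force: [4.2, 1.4, 5.1]
grip_width: 0.447
```

>>> {"api": "servo_tool", "payload": {
  "increments": "-1 -0.45 0.77 0 0 0 1; -2 -0.9 1.54 0 0 0 1; -3 -1.36 2.3 0 0 0 1; -4 -1.8 3.07 0 0 0 1; -5 -2.27 3.84 0 0 0 1; -6 -2.7 4.6 0 0 0 1; -7 -3.2 5.4 0 0 0 1; -8 -3.6 6.15 0 0 0 1; -9 -4.1 6.9 0 0 0 1; -10.4 -4.75 8 0 0 0 1; -10.4 -4.75 8 0 0 0 1; -10.4 -4.75 8 0 0 0 1"
}}

```text
time_s: 4.4
tcp_pos: [0.4467, 0.3362, 0.199]
orientation: [-0.464, 2.138, 0.243]
contact_force: [-0.2, -0.4, -2.3]
grip_width: 0.446
```

```bash
python3 - <<'E'
from h import *
s=get_state();print(s["q"].round(2),s["contact_force"].round(1))
w=capture("wrist");a=capture("scene")
cv2.imwrite("pics/p1.png",np.hstack([cv2.resize(w,(400,250)),a[60:310,250:650][:, :390]]))
E
```

```text
[ 0.43  0.6   1.26  0.    1.89 -1.57] [-0.2 -0.4 -2.3]
```

View pics/p1.png

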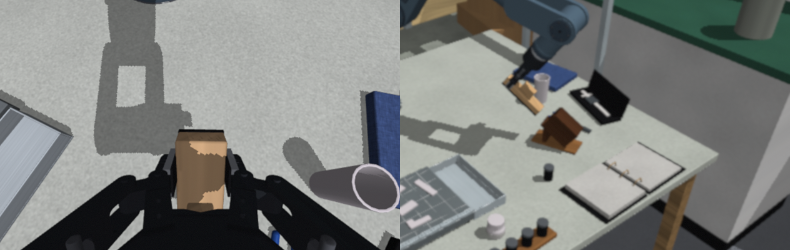

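The scraper is out and held; the wrist force of 2.3 N matches its weight. Next I'll turn it level and lay it centre-bench.

```bash
python3 -c "
from h import *
go([.395,.15,.06],tool(0,0))"
```

```text
shift cm [ -5.18 -18.62 -13.87] turn deg [  7.4 -34.2 -23.7]
```

>>> {"api": "servo_tool", "payload": {
  "increments": "-2 -2 0 1 -6 -4 1; -3 -5 0 3 -13 -9 1; -4 -8 -1 5 -20 -14 1; -5 -11 -2 6 -27 -19 1; -5.2 -14 -4 7.4 -34.2 -23.7 1; -5.2 -17 -7 7.4 -34.2 -23.7 1; -5.2 -18.6 -10 7.4 -34.2 -23.7 1; -5.2 -18.6 -13 7.4 -34.2 -23.7 1; -5.2 -18.6 -13.9 7.4 -34.2 -23.7 1; -5.2 -18.6 -13.9 7.4 -34.2 -23.7 1; -5.2 -18.6 -13.9 7.4 -34.2 -23.7 1"
}}

```text
time_s: 5.88
tcp_pos: [0.3958, 0.1505, 0.0606]
orientation: [-0.001, 1.57, 0.001]
contact_force: [-0.1, 0.4, -1.0]
grip_width: 0.449
```

>>> {"api": "servo_tool", "payload": {
  "increments": "0 0 -1 0 0 0 1; 0 0 -2 0 0 0 1; 0 0 -2.6 0 0 0 1; 0 0 -2.9 0 0 0 1; 0 0 -3.1 0 0 0 1; 0 0 -3.1 0 0 0 1"
}}

```text
time_s: 6.62
tcp_pos: [0.3958, 0.1505, 0.0296]
orientation: [-0.001, 1.57, 0.001]
contact_force: [-0.2, -0.0, -1.5]
grip_width: 0.445
```

>>> {"api": "servo_tool", "payload": {
  "increments": "0 0 -0.2 0 0 0 1; 0 0 -0.35 0 0 0 1; 0 0 -0.5 0 0 0 1; 0 0 -0.5 0 0 0 1"
}}

```text
time_s: 7.12
tcp_pos: [0.3959, 0.1505, 0.0261]
orientation: [-0.001, 1.571, 0.001]
contact_force: [-8.8, -2.8, 25.2]
grip_width: 0.449
```

Contact is made at TCP z≈26 mm. I'll release, rise, and move back to look at the rib.

>>> {"api": "servo_tool", "payload": {
  "increments": "0 0 0.1 0 0 0 1; 0 0 0.1 0 0 0 -1; 0 0 0.1 0 0 0 -1; 0 0 0.1 0 0 0 -1; 0 0 0.1 0 0 0 -1; 0 0 3 0 0 0 -1; 0 0 7 0 0 0 -1; 3 0 10 0 0 0 -1; 5 0 12 0 0 0 -1; 5 0 12 0 0 0 -1; 5 0 12 0 0 0 -1"
}}

```text
time_s: 8.5
tcp_pos: [0.4443, 0.1504, 0.1448]
orientation: [-0.002, 1.574, 0.001]
contact_force: [-0.2, -0.5, -0.1]
grip_width: 0.998
```

```bash
python3 - <<'E'
from h import *
c=get_calibration("wrist");w=capture("wrist")
cv2.imwrite("pics/w2.png",w)
a=capture("scene");cv2.imwrite("pics/w2s.png",np.hstack([cv2.resize(w,(480,300)),cv2.resize(a[120:270,250:400],(300,300))]))
for p in ([.451,.15,.06],[.371,.13,.028],[.371,.17,.028],[.531,.13,.028],[.531,.17,.028],[.426,.139,.06],[.476,.161,.06]):print(p,proj(c,np.array(p)).round(1))
E
```

```text
[0.451, 0.15, 0.06] [320.1 220.2]
[0.371, 0.13, 0.028] [295.9 114.9]
[0.371, 0.17, 0.028] [344.6 114.9]
[0.531, 0.13, 0.028] [299.8 284. ]
[0.531, 0.17, 0.028] [340.4 284.1]
[0.426, 0.139, 0.06] [305.8 189.8]
[0.476, 0.161, 0.06] [333.4 248.7]
```

View pics/w2s.png

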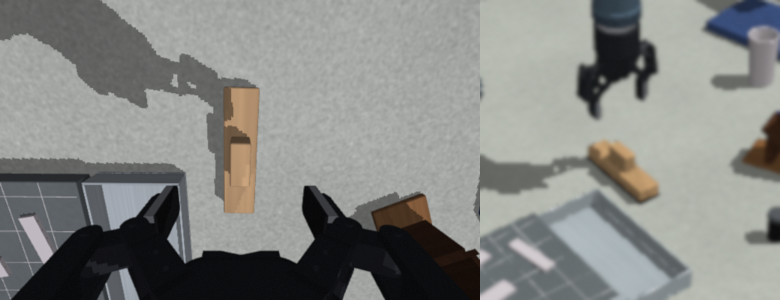

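The wrist view shows the scraper flat on the bench. Its body runs from (299,116) to (339,284) in full-frame pixels with the rib at (307–335, 183–248), which matches the prediction to within about 2 px.

>>> {"api": "servo_tool", "payload": {
  "increments": "0.7 0 -4 0 0 0 -1; 0.7 0 -7.5 0 0 0 -1; 0.7 0 -9.4 0 0 0 -1; 0.7 0 -9.4 0 0 0 -1; 0.7 0 -9.4 0 0 0 1; 0.7 0 -9.4 0 0 0 1; 0.7 0 -9.4 0 0 0 1; 0.7 0 -9.4 0 0 0 1; 0.7 0 -9.4 0 0 0 1; 0.7 0 -9.4 0 0 0 1; 0.7 0 -9.4 0 0 0 1",
  "squeeze": 90
}}

```text
time_s: 9.98
tcp_pos: [0.4516, 0.1506, 0.0514]
orientation: [-0.002, 1.573, 0.001]
contact_force: [-1.7, -0.2, 6.4]
grip_width: 0.241
```

>>> {"api": "servo_tool", "payload": {
  "increments": "0 0 5 0 0 0 1; 2 -3 10 0 0 0 1; 5 -8 11 0 0 0 1; 8 -13 11 0 0 0 1; 11 -18 11 0 0 0 1; 12 -23 11 0 0 0 1; 12 -28 11 0 0 0 1; 12 -33 11 0 0 0 1; 12 -38 11 0 0 0 1; 12 -41.4 11 0 0 0 1; 12 -41.4 9 0 0 0 1; 12 -41.4 7 0 0 0 1; 12 -41.4 5.5 0 0 0 1; 12 -41.4 5.5 0 0 0 1; 12 -41.4 5.5 0 0 0 1"
}}

```text
time_s: 11.85
tcp_pos: [0.572, -0.263, 0.1067]
orientation: [-0.003, 1.573, 0.001]
contact_force: [-0.1, -0.3, -2.0]
grip_width: 0.243
```

```bash
python3 - <<'E'
from h import *
s=get_state();print(s["q"].round(2))
c=get_calibration("wrist");w=capture("wrist")
a=capture("scene");cv2.imwrite("pics/w3.png",np.hstack([cv2.resize(w,(480,300)),cv2.resize(a[190:340,180:330],(300,300))]))
E
```

```text
[-0.62  0.45  1.57 -0.    1.12 -2.19]
```

View pics/w3.png

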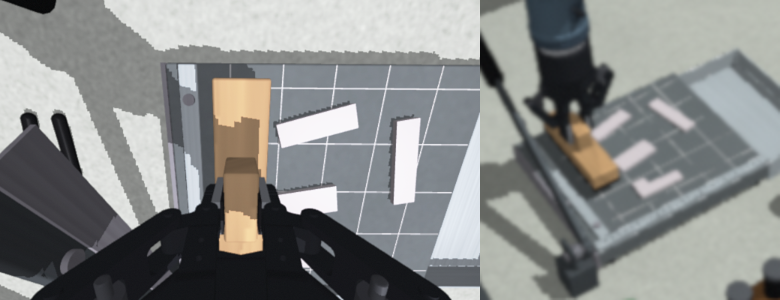

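The block is over the bed, between the clamp bar and the offcuts: its right edge is at u≈270 and the nearest offcut starts at u≈276. I'll lower it to the bed.

>>> {"api": "servo_tool", "payload": {
  "increments": "0 -0.4 -0.7 0 0 0 1; 0 -0.4 -1.2 0 0 0 1; 0 -0.4 -1.4 0 0 0 1; 0 -0.4 -1.4 0 0 0 1"
}}

```text
time_s: 12.45
tcp_pos: [0.5721, -0.2674, 0.0929]
orientation: [-0.003, 1.572, 0.001]
contact_force: [-0.2, 0.4, -1.8]
grip_width: 0.243
```

>>> {"api": "servo_tool", "payload": {
  "increments": "0 0 -0.15 0 0 0 1; 0 1 -0.15 0 0 0 1; 0 2.5 -0.15 0 0 0 1; 0 4 -0.15 0 0 0 1; 0 5.5 -0.15 0 0 0 1; 0 7 -0.15 0 0 0 1; 0 8.5 -0.15 0 0 0 1; 0 10 -0.15 0 0 0 1; 0 11.5 -0.15 0 0 0 1; 0 13 -0.15 0 0 0 1; 0 14.5 -0.15 0 0 0 1; 0 16 -0.15 0 0 0 1; 0 17.5 -0.1 0 0 0 1; 0 19 -0.1 0 0 0 1; 0 20.5 -0.1 0 0 0 1; 0 22 -0.1 0 0 0 1; 0 23.5 -0.1 0 0 0 1; 0 24.7 -0.1 0 0 0 1; 0 24.7 -0.1 0 0 0 1"
}}

```text
time_s: 14.82
tcp_pos: [0.572, -0.0194, 0.0919]
orientation: [-0.004, 1.572, 0.002]
contact_force: [-1.1, -0.2, -1.2]
grip_width: 0.241
```

>>> {"api": "servo_tool", "payload": {
  "increments": "0 0 3 0 0 0 1; 2 -4 5 0 0 0 1; 4 -9 5 0 0 0 1; 6.6 -14 5 0 0 0 1; 6.6 -19 5 0 0 0 1; 6.6 -24.7 5 0 0 0 1; 6.6 -24.7 4 0 0 0 1; 6.6 -24.7 4 0 0 0 1"
}}

```text
time_s: 15.82
tcp_pos: [0.6368, -0.2663, 0.1302]
orientation: [-0.001, 1.575, 0.002]
contact_force: [0.7, 0.2, -2.4]
grip_width: 0.24
```

```bash
python3 - <<'E'
from h import *
c=get_calibration("wrist");w=capture("wrist")
a=capture("scene");cv2.imwrite("pics/w4.png",np.hstack([cv2.resize(w,(400,250)),cv2.resize(a[190:340,180:380],(400,300))[:250]]))
E
```

```text
(no output)
```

View pics/w4.png

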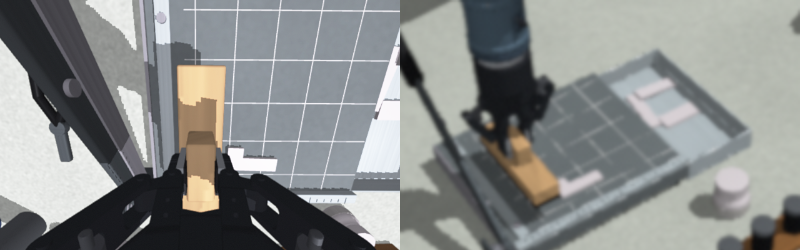

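Three offcuts are in the tray and the L offcut is still on the bed, to the right of the block. Second pass.

>>> {"api": "servo_tool", "payload": {
  "increments": "0 0 -2 0 0 0 1; 0 0 -3.4 0 0 0 1; 0 0 -3.75 0 0 0 1; 0 0 -3.9 0 0 0 1; 0 1 -3.95 0 0 0 1; 0 2.5 -3.95 0 0 0 1; 0 4 -3.95 0 0 0 1; 0 5.5 -3.95 0 0 0 1; 0 7 -3.95 0 0 0 1; 0 8.5 -3.95 0 0 0 1; 0 10 -3.95 0 0 0 1; 0 11.5 -3.95 0 0 0 1; 0 13 -3.95 0 0 0 1; 0 14.5 -3.95 0 0 0 1; 0 16 -3.95 0 0 0 1; 0 17.5 -3.9 0 0 0 1; 0 19 -3.9 0 0 0 1; 0 20.5 -3.9 0 0 0 1; 0 22 -3.9 0 0 0 1; 0 24 -3.9 0 0 0 1"
}}

```text
time_s: 18.42
tcp_pos: [0.6378, -0.0244, 0.0925]
orientation: [-0.003, 1.573, 0.003]
contact_force: [-0.1, 0.6, -1.5]
grip_width: 0.243
```

>>> {"api": "servo_tool", "payload": {
  "increments": "0 0.7 0 0 0 0 1; 0 0.7 3 0 0 0 1; -3 3 7 0 0 0 1; -8 8 7 0 0 0 1; -13 12 7 0 0 0 1; -18 16 7 0 0 0 1; -18 17 7 0 0 0 1; -18 17 7 0 0 0 1"
}}

```text
time_s: 19.42
tcp_pos: [0.4579, 0.1466, 0.163]
orientation: [-0.005, 1.572, 0.004]
contact_force: [-0.4, -0.4, -1.5]
grip_width: 0.237
```

```bash
python3 - <<'E'
from h import *
a=capture("scene");b=capture("top");cv2.imwrite("pics/w5.png",np.hstack([cv2.resize(a[190:310,190:380],(475,300)),cv2.resize(b[155:255,300:408],(324,300))]))
E
```

```text
(no output)
```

View pics/w5.png

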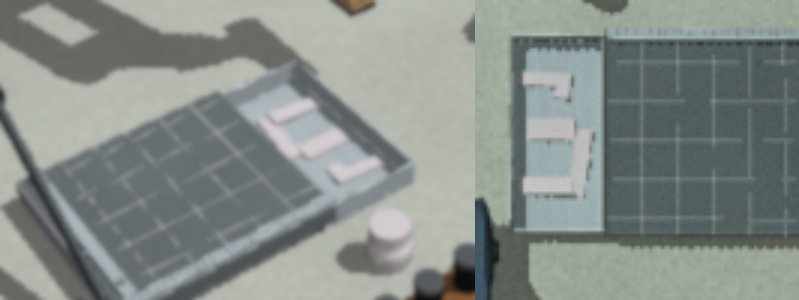

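All four offcuts are in the tray, at crop (547,83), (550,128), (580,160) and (550,185), and the bed is clear. Now I'll lay the scraper down.

>>> {"api": "servo_tool", "payload": {
  "increments": "0 0 -4 0 0 0 1; 0 0 -8 0 0 0 1; 0 0 -10.3 0 0 0 1; 0 0 -11 0 0 0 1; 0 0 -11.2 0 0 0 1; 0 0 -11.2 0 0 0 1"
}}

```text
time_s: 20.27
tcp_pos: [0.4605, 0.1449, 0.0518]
orientation: [-0.003, 1.569, 0.002]
contact_force: [0.1, 0.4, -1.2]
grip_width: 0.238
```

>>> {"api": "servo_tool", "payload": {
  "increments": "0 0 -0.1 0 0 0 1; 0 0 -0.2 0 0 0 1; 0 0 -0.2 0 0 0 1"
}}

```text
time_s: 20.65
tcp_pos: [0.4617, 0.1447, 0.0513]
orientation: [-0.003, 1.568, 0.002]
contact_force: [-2.6, -1.9, 9.9]
grip_width: 0.241
```

>>> {"api": "servo_tool", "payload": {
  "increments": "0 0 0 0 0 0 -1; 0 0 0 0 0 0 -1; 0 0 0 0 0 0 -1; 0 0 0 0 0 0 -1; 0 0 3 0 0 0 -1; 0 0 8 0 0 0 -1; 0 0 14 0 0 0 -1; 0 0 20 0 0 0 -1; 0 -5 25 0 0 0 1; 0.5 -11 25 0 0 0 1; 0.5 -17 25 0 0 0 1; 0.5 -23 25 0 0 0 1; 0.5 -29 25 0 0 0 1; 0.5 -35 25 0 0 0 1; 0.5 -41 25 0 0 0 1; 0.5 -46 25 0 0 0 1; 0.5 -48.4 25 0 0 0 1; 0.5 -48.4 25 0 0 0 1; 0.5 -48.4 25 0 0 0 1"
}}

```text
time_s: 23.02
tcp_pos: [0.4668, -0.3379, 0.3012]
orientation: [-0.003, 1.568, 0.003]
contact_force: [1.1, 0.2, 0.5]
grip_width: 0.001
```

```bash
python3 - <<'E'
from h import *
c=get_calibration("wrist");w=capture("wrist");a=capture("scene")
cv2.imwrite("pics/w6.png",np.hstack([cv2.resize(w,(400,250)),cv2.resize(a[120:320,130:430],(390,260))[:250]]))
print(get_state()["tcp_pos"],proj(c,np.array([.471,-.34,.224]))*.625)
E
```

```text
[ 0.46700641 -0.3376936   0.30147395] [198.58335216 137.63501999]
```

View pics/w6.png

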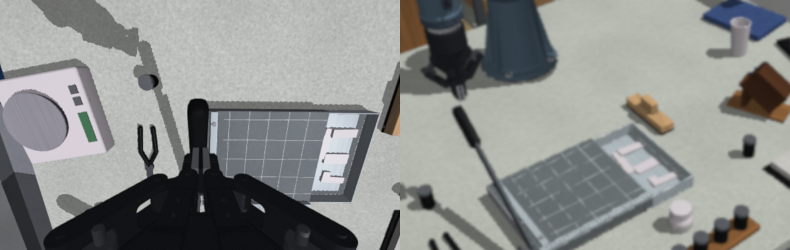

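The wrist view shows the closed fingers directly over the black handle at (198,120). The scene view shows the scraper flat on the bench and the offcuts in the tray. Now pressing along the arc.

>>> {"api": "servo_tool", "payload": {
  "increments": "1 0 -4 0 0 0 1; 1.2 0 -5.8 0 0 0 1; 0.6 0 -7 0 0 0 1; 0 0 -8.5 0 0 0 1; -0.8 0 -10 0 0 0 1; -1.4 0 -11.5 0 0 0 1; -1.9 0 -13 0 0 0 1; -2.4 0 -14.5 0 0 0 1; -2.8 0 -16 0 0 0 1; -3 0 -17.5 0 0 0 1; -3.3 0 -19 0 0 0 1; -3.5 0 -20 0 0 0 1; -3.6 0 -20.5 0 0 0 1; -3.6 0 -20.5 0 0 0 1"
}}

```text
time_s: 24.88
tcp_pos: [0.431, -0.3379, 0.0963]
orientation: [-0.004, 1.568, 0.003]
contact_force: [3.2, 0.6, 6.2]
grip_width: -0.001
```

>>> {"api": "servo_tool", "payload": {
  "increments": "0 0 -0.2 0 0 0 1; 0 0 -0.4 0 0 0 1; 0 0 -0.6 0 0 0 1; 0 0 -0.6 0 0 0 1"
}}

```text
time_s: 25.38
tcp_pos: [0.4309, -0.338, 0.0919]
orientation: [-0.005, 1.569, 0.004]
contact_force: [-2.0, 4.8, 18.0]
grip_width: -0.003
```

At 18 N against an expected 7 N, the arm is hard on its stop. Now I'll follow it back up and get clear.

>>> {"api": "servo_tool", "payload": {
  "increments": "0 0 0 0 0 0 1; 0 0 1 0 0 0 1; 0.3 0 3 0 0 0 1; 0.7 0 5 0 0 0 1; 1.2 0 7 0 0 0 1; 2 0 9 0 0 0 1; 3 0 11 0 0 0 1; 4 0 13 0 0 0 1; 5 0 15 0 0 0 1; 5 0 17.5 0 0 0 1; 4 0 21 0 0 0 1; 0 6 23 0 0 0 1; 0 12 23 0 0 0 1; 0 18 23 0 0 0 1; 0 20 23 0 0 0 1; 0 20 23 0 0 0 1; 0 20 23 0 0 0 1; 0 20 23 0 0 0 1"
}}

```text
time_s: 27.62
tcp_pos: [0.4306, -0.1391, 0.3215]
orientation: [-0.003, 1.57, 0.003]
contact_force: [-0.0, 1.5, 0.7]
grip_width: 0.001
```

```bash
python3 - <<'E'
from h import *
a=capture("scene");b=capture("top")
cv2.imwrite("pics/w7.png",np.vstack([cv2.resize(a[120:360,130:470],(425,300)),cv2.resize(b[100:280,170:480],(517,300))[:, :425]]))
o=cv2.imread("pics/top0.png");d=cv2.absdiff(o,b).max(2)>60
n,l,st,ce=cv2.connectedComponentsWithStats(d.astype(np.uint8))
print([(ce[i].round(),st[i][4]) for i in range(1,n) if st[i][4]>12]);print(get_state()["contact_force"],get_state()["time_s"])
so=cv2.imread("pics/scene0.png");roi=np.s_[195:330,160:245]  # arm+handle
print("scene handle diff px",int((cv2.absdiff(so,a).max(2)[195:330,165:245]>60).sum()))
E
```

```text
[(array([384., 180.]), np.int32(90)), (array([383., 198.]), np.int32(108)), (array([219., 201.]), np.int32(22)), (array([359., 210.]), np.int32(108)), (array([224., 211.]), np.int32(115)), (array([382., 219.]), np.int32(100)), (array([246., 227.]), np.int32(189)), (array([295., 241.]), np.int32(477)), (array([329., 316.]), np.int32(7425)), (array([436., 342.]), np.int32(4464)), (array([126., 330.]), np.int32(239)), (array([165., 369.]), np.int32(3938)), (array([227., 350.]), np.int32(432)), (array([350., 344.]), np.int32(19)), (array([325., 347.]), np.int32(27)), (array([106., 355.]), np.int32(73)), (array([339., 351.]), np.int32(17)), (array([311., 358.]), np.int32(23)), (array([245., 361.]), np.int32(13)), (array([265., 361.]), np.int32(13)), (array([105., 368.]), np.int32(57)), (array([258., 365.]), np.int32(22)), (array([387., 376.]), np.int32(374)), (array([361., 372.]), np.int32(40)), (array([287., 388.]), np.int32(430)), (array([259., 379.]), np.int32(17)), (array([364., 392.]), np.int32(112))]
[-0.18206277  0.05223174  0.91790334] 27.725
scene handle diff px 216
```

View pics/w7.png

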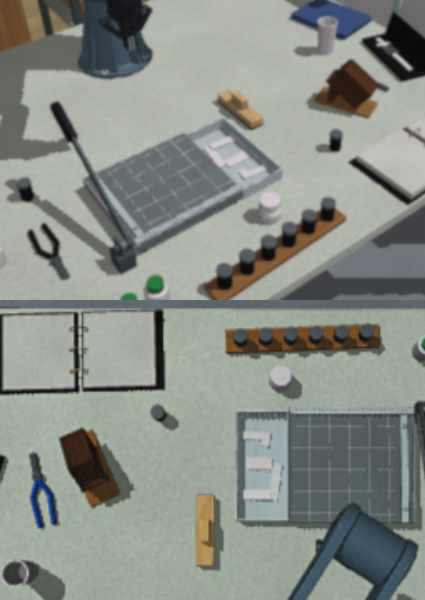

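The final view shows the blade arm raised, the scraper flat on the bench, all four offcuts in the tray and the bystanders in place. I'm handing it in.

```bash
python3 -c "
from plant import *
print(job_done())"
```

```text
the job is handed in; nothing more can be done
None
```

The job is done and handed in at about 27.7 s of robot time, well under the 72 s limit. `job_done` reports no verdict, so the results below come from my own checks.

- **Scraper out and laid down:** I drew the scraper out of the rack by its end, laid it flat on the bench and let go. I then took it again by the rib on its back.
- **Wiping:** Two passes with the block cleared the bed. The first pushed three offcuts into the tray and the second took the L-shaped one. The fingers stayed above the block's back throughout.
- **Blade arm:** With the scraper flat on the bench, I pressed the handle until it stopped. The force rose to 18 N against the 7 N expected at the stop, at the expected height. I had no direct reading of the joint angle. I then followed the arm back up and moved clear.

**Last checks:**
- The final pictures show all four offcuts in the tray and the bed empty.
- The scraper is flat on the bench and the blade arm is back up.
- Comparing the top view with the start picture shows no change at the bystanders or the blade handle.
- The same comparison on the scene view flagged 216 changed pixels in the handle area. That area also covers ground an offcut had lain on, and I did not separate the two.
- The robot is clear of everything; the last wrist force reading was about 0.9 N, close to the sensor's resting noise.

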